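Fetch the stand rail from the interlocked chest

ROBOT

A 6-joint arm with a two-finger parallel gripper is mounted at the origin on the work surface. World frame = base frame: x ahead of the robot, y to its left, z up, the work surface at z = 0. Lengths are in mm, angles in degrees, forces in N, time in s.
With the tool pointing down it reaches from about 300 to 950 mm from the base axis. Payload 3.1 kg.
Tool frame: the origin (TCP) lies between the finger pads; the fingertips stand 22 mm ahead of it and the grasp point (between the pads) lies 3 mm ahead of it; z points along the fingers, y is the line along which they close (so a half turn about z gives the same grasp; the last joint's range is limited). The gripper opens to 85 mm and grips with 20 to 120 N. Pads are 22 mm wide; open, the fingers measure 114 mm over their backs; the gripper's body (76 mm by 85 mm) begins 54 mm behind the grasp point. The pads swing forward as they close: fully open they stand 13 mm farther back than shut.
Start: joints at [68.543, 17.653, 93.61, -0, 68.738, -3.994], TCP at [187.59, 596.19, 253.272] pointing down, gripper open.
Joint ranges: [-175.34, 175.34], [-45.06, 112.39], [2.9, 150.54], [-68.45, 248.45], [3.09, 151.38], [-168.51, 168.51]. Speed limits (degrees/s): [159.86, 159.86, 180, 180, 180, 180].

INTERFACE

Orientations are given as [roll, pitch, yaw] about the fixed x, y, z axes, in that order (R = Rz(yaw) Ry(pitch) Rx(roll)).
In Python, from station import r gives the robot as it stands.
- The arm moves only by the tool step_arm, never from a script. Its argument "motion" is a list that holds one entry, the list of rows, each a list of 5 numbers: the closure in counts, from 0 (fully open) to 255 (shut), then the shift along the world's x, y, z in m, then the turn about the world's z in rad. A call has exactly 5 rows; each row shifts and turns the commanded pose from where the row before left it; what a row does not reach is not made up. A row lasts 1/12 s, in which the tool goes at most 41.7 mm and 7.16 degrees, less where a joint would pass 70% of its speed; a pose out of reach is approached as far as the arm can. A call is refused whole if a number of a shift passes 0.0417 or a number of a turn 0.125, either way. A call with a gripper value outside its range is refused whole. The fingers move at their own pace and stop on an object; the grip force is fixed at half the most. Time passes only in rows, so rows that do not move let the fingers close, or fill a call up. It gives the time, the measured TCP pose, the force, the opening and the grip force at its end, in the units of the state.
- r.state(): the state, without advancing time (a new reading comes with each control period).
- r.camera(name): name is "scene" or "top" or "wrist"; returns a dict with "frame" (384x512x3 uint8, red, green, blue), "fovy" (degrees; the focal length in pixels is half the picture's height over the tangent of half this angle, whatever the lens; pixels are square), "cx", "cy" (the principal point, pixels), "R" (3x3) and "t" (3): a world point X has camera coordinates R X + t; the wrist camera has in their place "mount" (4x4, takes a point from camera to tool coordinates, whose origin is the TCP and whose axes are the flange's). Camera axes: x right, y down, z forward; pixel columns grow to the right and rows downward; lengths in mm; the calibration is good to about 2 mm. A picture is of the moment at which its call begins: read the wrist's pose just before it. There is no depth.
- r.close_job(): hands the job in; it is judged then, once.
The state is a dict: "clock": time; "q": joint angles; "qvel": joint speeds; "tau": joint torques, N m; "position": TCP position; "tool_rot": TCP orientation; "contact_force": force on the tool from outside, world axes, zero at the start; "moment": the same for the moment, N m; "opening": opening from 0.0 (shut) to 1.0 (fully open); "gripper_force": force on a finger pad.
Only numpy, scipy, OpenCV 4.12 (cv2) and the standard library are available. Lean on these libraries where they do the work, as an engineer would, in place of code of your own. Each camera call takes 0.05 s, during which the arm holds its last target. There are 200 camera calls.

TASK

The low wooden chest on the bench has an interlock that lets only one of its two drawers out at a time. Push the drawer that stands open fully home, then pull the other one well out and take the aluminium rail from it: its back end is still under the chest's top, so raise its front end over the drawer front and draw it out endwise. Lay the rail flat on the black rubber mat, set it down rather than drop it, leave the first drawer shut, and do not disturb the stand and vessels round about.

Things in the scene. Friction and masses are not known exactly. Their poses are not given: they have to be found in the camera images.
- chest: Low wooden chest fixed to the bench, 272 mm wide, 250 deep, 90 high, two equal drawers side by side, centred 67.5 mm either side of the origin along y. Origin at bench level under the middle of its front edge; x points into the chest (drawers slide out along -x), y along its front, z up. Its top board's underside is 75 mm above the bench. Which side the open drawer is on varies.
- drawer_first (a joint): How far the drawer that stands open at the start (it holds dark clamp bosses) is out, in m: 0 shut, 0.15 fully out. Sliding friction about 3 N, no spring; a catch takes up to 15 N in the first 10 mm of opening. While it is out more than a few mm the interlock holds the other drawer shut; shutting it frees the other, and opening the other locks this one.
- drawer_rail (a joint): How far the other drawer, with the rail in it, is out, in m: 0 shut (at the start), 0.15 fully out, at a stop. Same friction. Both drawers: front panel 128 mm wide, 14 thick, 10 to 72 mm above the bench (face at chest x = -14 mm when shut); inside 106 mm wide, 230 long, floor 26 mm above the bench, side walls to 60 mm above it.
- drawer_first_handle (a point): Middle of the steel bow handle of the drawer that stands open at the start: a round bar 10 mm thick, 90 mm long, parallel to the drawer front, 52 mm above the bench, its axis 40 mm in front of the drawer's front face (35 mm clear gap behind the bar, open from above). Axes as chest.
- drawer_rail_handle (a point): Middle of the steel bow handle of the drawer with the rail: a round bar 10 mm thick, 90 mm long, parallel to the drawer front, 52 mm above the bench, its axis 40 mm in front of the drawer's front face (35 mm clear gap behind the bar, open from above). Axes as chest.
- rail_center (a point): Centre of the aluminium rail, a straight square bar 200 mm long and 20 by 20 mm in section, 0.12 kg, with a groove along its faces. x along its length, z up. Lies lengthwise on the floor of the closed drawer, its front end about 15 mm behind the front panel; with the drawer fully out some 65 mm of it is still under the chest's top.
- rail_end1 (a point): Middle of the end face of the rail that is at the drawer's front.
- rail_end2 (a point): Middle of the end face of the rail that is at the drawer's back.
- mat: Black rubber mat lying on the bench, 300 by 180 mm and 3 mm thick, fixed. Origin at its centre on the bench, x along its long side.
- stand: Bystander: half-built laboratory stand, two blue feet 200 mm long, 120 mm apart, with an aluminium cross-bar and a steel rod to 250 mm high. Origin at bench level at its middle.
- beaker: Bystander: glass beaker, 72 mm wide, 100 mm high. Origin under its centre.
- mortar: Bystander: white porcelain mortar, 90 mm wide, 45 mm high. Origin under its centre.
- reagent_jar: Bystander: amber jar, 60 mm wide, 110 mm high. Origin under its centre.

How it is judged (in metres and radians):
On the way, in this order (a step that is already met when the one before it is completed fails the run):
1. the drawer that stood open is fully shut (within 6 mm) (value of joint drawer_first below 0.006 m), for 0.2 s.
2. the other drawer is pulled at least 100 mm out, the first still shut (value of joint drawer_rail above 0.1 m and value of joint drawer_first below 0.006 m), for 0.2 s.
3. the rail's front end is raised above the drawer front while its back end is still low in the drawer (height (world z) of rail_end1 above 0.078 m and height (world z) of rail_end2 below 0.072 m and x of rail_end2 in the frame of chest above -0.13 m), for 0.05 s.
At the end, for the whole second after the job is handed in: The rail lies flat and at rest on the mat, neither end over the mat's edge by more than 5 mm; the drawer that was open at the start is shut to within 6 mm (x of rail_end1 in the frame of mat between -0.155 and 0.155 m and y of rail_end1 in the frame of mat between -0.095 and 0.095 m and x of rail_end2 in the frame of mat between -0.155 and 0.155 m and y of rail_end2 in the frame of mat between -0.095 and 0.095 m and height (world z) of each of rail_end1, rail_end2 below 0.02 m and linear speed of rail below 0.02 m/s and value of joint drawer_first below 0.006 m); the robot touches nothing.
It fails at once if the stand is shoved more than 40 mm or tipped (distance of stand from where it was at the start of the episode above 0.04 m or angle between stand's own z axis and vertical above 0.3 rad).
It fails at once if the beaker is shoved more than 40 mm or tipped (distance of beaker from where it was at the start of the episode above 0.04 m or angle between beaker's own z axis and vertical above 0.4 rad).
It fails at once if the mortar is shoved more than 40 mm or tipped (distance of mortar from where it was at the start of the episode above 0.04 m or angle between mortar's own z axis and vertical above 0.5 rad).
It fails at once if the reagent jar is shoved more than 40 mm or tipped (distance of reagent_jar from where it was at the start of the episode above 0.04 m or angle between reagent_jar's own z axis and vertical above 0.4 rad).
It fails at once if the rail is dropped over the mat (let go with its centre more than 60 mm above the bench) (horizontal distance between rail_center and mat below 0.22 m and height (world z) of rail_center above 0.06 m and contact force between the fingers and rail below 0.01 N).
It also fails if it takes over 64 s, if anything falls off the work surface, if the arm or the gripper's body presses on something with over 40 N, if the wrist force passes 120 N, or if a joint passes its speed limit or range.

## Working session

There is one attempt and no reset: what is moved stays moved. The work goes in short steps, Python scripts to look and compute and a tool call to move; the robot and the scene stay as the last step left them, time stands still between calls to the robot, and variables do not carry over. Pictures are saved under pics/ and viewed, at most 10 in all, crops included, and the job is handed in when it is done.

Besides the shell and the picture viewer there is one more tool, called after ">>>" as name([rows], argument=value, ...), one row to a line, values as JSON. step_arm: Moves the arm, as the interface text tells. Its arguments: {"type":"object","properties":{"motion":{"type":"array"}},"required":["motion"]}

```bash
mkdir -p pics; cat > h.py <<'E'
import numpy as np, cv2
from station import r
def K(c):
    f=c["frame"].shape[0]/2/np.tan(np.radians(c["fovy"])/2); return f,c["cx"],c["cy"]
def ray(c,u,v,z):
    f,cx,cy=K(c);R=np.array(c["R"]);t=np.array(c["t"]).ravel()
    o=-R.T@t; d=R.T@np.array([(u-cx)/f,(v-cy)/f,1]); return o+d*(z-o[2])/d[2]
def proj(c,X):
    f,cx,cy=K(c);p=np.array(c["R"])@np.array(X)+np.array(c["t"]).ravel(); return f*p[0]/p[2]+cx,f*p[1]/p[2]+cy
def save(c,n,s=1.5):
    cv2.imwrite("pics/"+n,cv2.resize(c["frame"][:,:,::-1],None,fx=s,fy=s))
E
python3 - <<'E'
from h import *
import pickle
for n in("top","scene"):
    c=r.camera(n); save(c,n+".png"); pickle.dump(c,open(n+".pkl","wb"))
    R=np.array(c["R"]); print(n,K(c),-R.T@np.array(c["t"]).ravel())
print(r.state())
E
```

```text
top (np.float64(443.9809027983919), 253.3809284744401, 193.6744492264347) [ 398.33182405   53.2818546  1397.8100024 ]
scene (np.float64(461.7931666424485), 245.4722662372212, 188.33794851802224) [1488.72079284 -473.52618608  720.00068816]
{'clock': 0.1, 'q': array([ 6.85425243e+01,  1.76985336e+01,  9.36819609e+01, -7.67482897e-04,
        6.87399584e+01, -3.99277667e+00]), 'qvel': array([ 0.0476604 , -0.15740066, -0.09186811,  0.03276977,  0.10325546,
        0.09446743]), 'tau': array([-1.19629253e-04, -4.16406441e+01, -2.77648991e+01, -2.23024313e-04,
        4.13118949e-03, -1.75200091e-05]), 'position': array([187.33574286, 595.5204725 , 252.17478149]), 'tool_rot': array([-1.79879790e+02, -7.67428463e-03,  1.62535572e+02]), 'contact_force': array([-0.39632745,  0.26362228, -0.08247019]), 'moment': array([ 0.02091162, -0.02167022, -0.0302655 ]), 'gripper_force': 0.0, 'opening': 1.0010042260274963}
```

View pics/top.png

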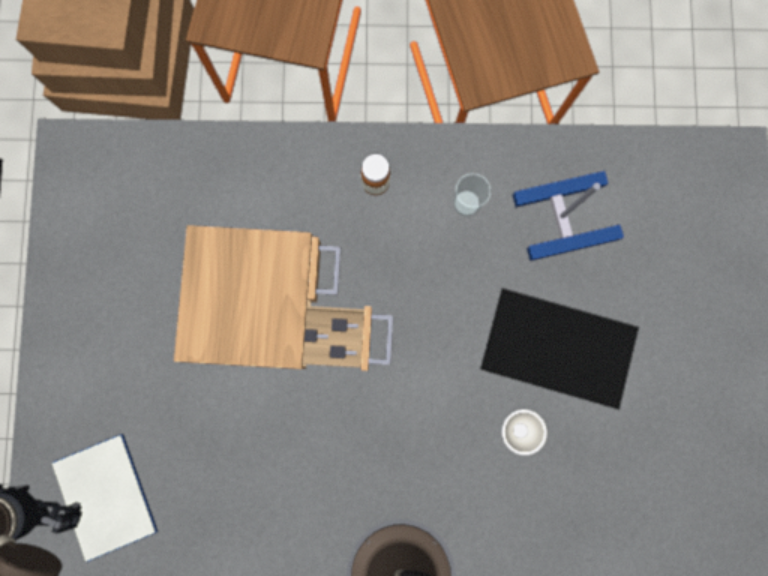

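View pics/scene.png

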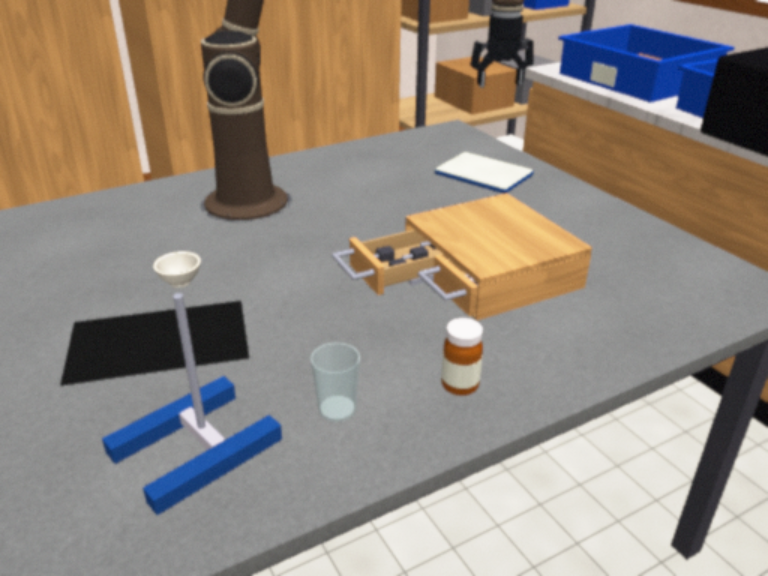

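The top view shows the open drawer with the bosses nearest the robot, with its handle bar at about (390,340). The shut rail drawer's bar is at (337,270) and the mat is centred near (560,348). The drawers slide out towards image right, which is world -y. The mortar is at (524,432) and the jar, beaker and stand are farther off.

```bash
python3 - <<'E'
from h import *
import pickle
c=pickle.load(open("top.pkl","rb"));im=c["frame"];hsv=cv2.cvtColor(im,cv2.COLOR_RGB2HSV)
def big(m,roi):
    z=np.zeros_like(m);a,b,d,e=roi;z[b:e,a:d]=m[b:e,a:d]
    cs=cv2.findContours(z,cv2.RETR_EXTERNAL,cv2.CHAIN_APPROX_NONE)[0];return max(cs,key=cv2.contourArea)
m=cv2.inRange(im,(0,0,0),(40,40,40)); k=big(m,(310,180,440,285))
P=np.array([ray(c,u,v,3)[:2] for u,v in k[:,0]]).astype(np.float32)
print("mat",cv2.minAreaRect(P))
w=cv2.inRange(hsv,(8,60,90),(25,255,255)); w=cv2.morphologyEx(w,cv2.MORPH_OPEN,np.ones((3,3)))
# chest top only: left of front edge
k=big(w,(100,140,202,255))
P=np.array([ray(c,u,v,90)[:2] for u,v in k[:,0]]).astype(np.float32)
print("chest(part)",cv2.minAreaRect(P))
for a,b in((188,226),(311,232),(303,368),(175,362)): print(ray(c,a/1.5,b/1.5,90).round(1))
# handles: bluish-light
h=cv2.inRange(im.astype(np.uint8),(120,120,135),(255,255,255))
for n,(a,b,d,e) in dict(rail=(218,160,232,200),first=(250,205,266,248)).items():
    ys,xs=np.nonzero(h[b:e,a:d]);xs=xs+a;ys=ys+b
    for row in range(b,e):
        s=xs[ys==row]
        if len(s) and n: print(n,row,s.min(),s.max(),end=';')
    print()
E
python3 -c "
import cv2;i=cv2.imread('pics/top.png')[200:400,160:420];cv2.imwrite('pics/crop.png',cv2.resize(i,None,fx=3,fy=3,interpolation=cv2.INTER_CUBIC))"
```

```text
mat ((459.64056396484375, -329.10992431640625), (292.8555603027344, 172.7382049560547), 74.3624267578125)
chest(part) ((552.5091552734375, 317.9991455078125), (250.94346618652344, 272.1893310546875), 87.26253509521484)
[691.6 432.7  90. ]
[681.8 186.4  90. ]
[411.4 196.1  90. ]
[420.8 445.8  90. ]
rail 160 218 226;rail 161 218 228;rail 162 226 227;rail 163 218 229;rail 164 218 229;rail 165 218 230;rail 166 218 231;rail 167 218 231;rail 168 223 231;rail 169 218 231;rail 170 218 231;rail 171 218 229;rail 172 218 231;rail 173 218 230;rail 174 218 228;rail 175 218 231;rail 176 219 230;rail 177 218 231;rail 178 218 231;rail 179 218 231;rail 180 218 231;rail 181 218 231;rail 182 218 230;rail 183 219 230;rail 184 222 231;rail 185 218 231;rail 186 218 231;rail 187 218 231;rail 188 218 231;rail 189 219 225;rail 190 221 231;rail 191 221 230;rail 192 218 230;rail 193 218 231;rail 194 218 229;rail 195 218 229;rail 196 219 231;rail 197 226 231;rail 198 219 231;rail 199 220 231;
first 205 250 265;first 206 250 261;first 207 250 262;first 208 259 259;first 209 250 261;first 210 250 262;first 211 250 262;first 212 250 261;first 213 250 261;first 214 250 265;first 215 250 261;first 216 250 261;first 217 253 262;first 218 253 262;first 219 258 262;first 220 258 262;first 221 253 262;first 222 250 261;first 223 250 261;first 224 257 261;first 225 257 261;first 226 255 264;first 227 250 265;first 228 257 265;first 229 251 260;first 230 250 260;first 231 250 260;first 232 253 265;first 233 253 263;first 234 251 264;first 235 257 264;first 236 252 265;first 237 257 265;first 238 251 265;first 239 250 265;first 240 250 264;first 241 250 265;first 242 250 265;first 243 251 265;first 244 251 265;first 245 252 265;first 246 251 265;first 247 251 265;
```

View pics/crop.png

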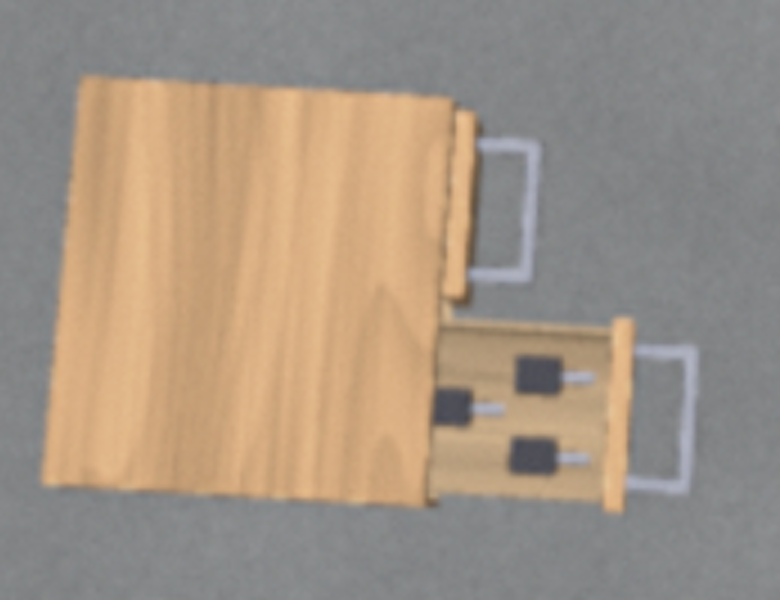

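The crop shows the rail-drawer bar centred at crop (535,210) and the first drawer's bar at (690,420). The chest rectangle measures 251x272, as specified.

```bash
python3 - <<'E'
from h import *
import pickle
c=pickle.load(open("top.pkl","rb"))
a=np.radians(87.26);X=np.array([np.cos(a),np.sin(a)]);Y=np.array([-X[1],X[0]]);O=np.array([552.5,318])-125*X
print(O,X,Y)
for u,v in((535,210),(690,420)):
    p=ray(c,u/4.5+160/1.5-.2,v/4.5+200/1.5-.2,52)[:2];print(p,(p-O)@X,(p-O)@Y)
print("mortar",ray(c,524/1.5,432/1.5,45),"beaker",ray(c,470/1.5,195/1.5,50),"jar",ray(c,375/1.5,168/1.5,110))
print(O-54*X-67.5*Y)
E
```

```text
[546.52452552 193.14290687] [0.0478038  0.99885675] [-0.99885675  0.0478038 ]
[611.9661709  133.35201392] -56.594177660921886 -68.22506053894284
[469.97787377  26.7389678 ] -169.87291745373298 68.5043994724954
mortar [ 288.73332868 -242.75944085   45.        ] beaker [ 772.12687061 -138.28376607   50.        ] jar [808.90124905  59.54926635 110.        ]
[611.36595083 135.97788642]
```

>>> step_arm([
  [[255,0.0166,-0.0368,0,0.086],[255,0.0166,-0.0368,0,0.086],[255,0.0166,-0.0368,0,0.086],[255,0.0166,-0.0368,0,0],[255,0.0166,-0.0368,0,0]],
])

```text
clock: 0.52
position: [270.6, 410.2, 252.6]
tool_rot: [-179.9, -0.0, 177.4]
contact_force: [0.8, -0.6, 0.3]
opening: 0.298
gripper_force: 0.0
```

>>> step_arm([
  [[255,0.0166,-0.0368,0,0],[255,0.0166,-0.0368,0,0],[255,0.0166,-0.0368,0,0],[255,0.0166,-0.0368,0,0],[255,0.0166,-0.0368,0,0]],
])

```text
clock: 0.93
position: [353.5, 226.3, 253.0]
tool_rot: [-180.0, -0.0, 177.4]
contact_force: [1.2, -0.9, -0.0]
opening: 0.004
gripper_force: 0.0
```

>>> step_arm([
  [[255,0.0166,-0.0368,0,0],[255,0.0166,-0.0368,0,0],[255,0.0166,-0.0368,0,0],[255,0.0166,-0.0368,0,0],[255,0.0166,-0.0368,0,0]],
])

```text
clock: 1.35
position: [436.6, 42.2, 253.2]
tool_rot: [180.0, 0.0, 177.3]
contact_force: [0.8, 1.0, 1.1]
opening: -0.002
gripper_force: 0.0
```

>>> step_arm([
  [[255,0.0166,-0.0368,0,0],[255,0.0166,-0.0368,0,0],[255,0,0,0,0],[255,0,0,0,0],[255,0,0,0,0]],
])

```text
clock: 1.77
position: [469.0, -29.2, 252.6]
tool_rot: [180.0, -0.1, 177.3]
contact_force: [-0.2, -0.2, -0.8]
opening: -0.004
gripper_force: 0.0
```

>>> step_arm([
  [[255,0,0,-0.0386,0],[255,0,0,-0.0386,0],[255,0,0,-0.0386,0],[255,0,0,-0.0386,0],[255,0,0,-0.0386,0]],
])

```text
clock: 2.18
position: [469.0, -27.4, 59.0]
tool_rot: [180.0, 0.0, 177.5]
contact_force: [0.2, -0.2, 0.3]
opening: -0.002
gripper_force: 0.0
```

>>> step_arm([
  [[255,0,0.005,0,0],[255,0.001,0.015,0,0],[255,0.001,0.015,0,0],[255,0.001,0.015,0,0],[255,0.001,0.015,0,0]],
])

```text
clock: 2.6
position: [473.1, 37.0, 61.6]
tool_rot: [-179.9, -0.0, 177.5]
contact_force: [-1.1, -4.2, -3.6]
opening: 0.0
gripper_force: 1.9
```

>>> step_arm([
  [[255,0.001,0.015,0,0],[255,0.001,0.015,0,0],[255,0.001,0.015,0,0],[255,0,0.012,0,0],[255,0,0.01,0,0]],
])

```text
clock: 3.02
position: [476.5, 104.2, 61.7]
tool_rot: [-180.0, 0.1, 177.5]
contact_force: [-0.2, -3.9, 0.3]
opening: -0.004
gripper_force: 1.7
```

>>> step_arm([
  [[255,0,0.004,0,0],[255,0,0.003,0,0],[255,0,0.003,0,0],[255,0,0.003,0,0],[255,0,0,0,0]],
])

```text
clock: 3.43
position: [477.5, 116.1, 60.7]
tool_rot: [179.9, 0.1, 177.3]
contact_force: [-0.4, 0.2, 0.8]
opening: -0.0
gripper_force: 0.0
```

>>> step_arm([
  [[255,0,0.003,0,0],[255,0,0.003,0,0],[255,0,0.002,0,0],[255,0,0.002,0,0],[255,0,0,0,0]],
])

```text
clock: 3.85
position: [477.8, 124.3, 60.5]
tool_rot: [-179.8, 0.1, 177.4]
contact_force: [1.2, -8.7, 2.8]
opening: -0.001
gripper_force: 4.3
```

```bash
python3 - <<'E'
from h import *
print(r.state()['contact_force'])
c=r.camera("top"); cv2.imwrite("pics/t2.png",cv2.resize(c["frame"][130:260,110:290,::-1],None,fx=4,fy=4))
E
```

```text
[ 1.1842565  -8.65788499  2.76622814]
```

View pics/t2.png

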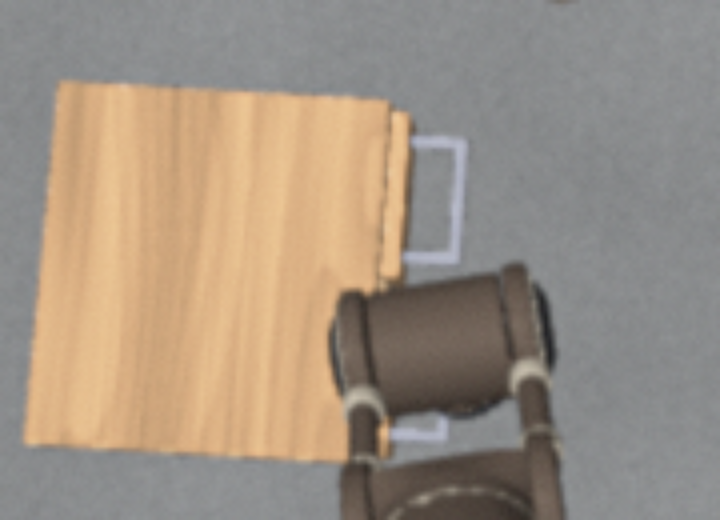

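The picture shows the first drawer's handle now roughly level with the other's, and contact force is rising. I'll press a little more to confirm the hard stop.

>>> step_arm([
  [[255,0,0.002,0,0],[255,0,0.002,0,0],[255,0,0.002,0,0],[255,0,0,0,0],[255,0,0,0,0]],
])

```text
clock: 4.32
position: [477.8, 125.0, 60.6]
tool_rot: [-179.3, 0.1, 177.7]
contact_force: [3.2, -27.6, 6.0]
opening: 0.003
gripper_force: 14.1
```

>>> step_arm([
  [[255,0,-0.015,0,0],[255,0,-0.015,0,0],[255,0,0,0.025,0],[255,0,0,0.025,0],[140,0.03,0.005,0,0]],
])

```text
clock: 4.73
position: [503.7, 106.5, 112.8]
tool_rot: [180.0, -0.1, 177.2]
contact_force: [0.7, 0.5, -0.2]
opening: 0.125
gripper_force: 0.0
```

>>> step_arm([
  [[140,0.03,0.005,0,0],[140,0.03,0.01,0,0],[140,0.03,0.01,0,0],[140,0.013,0,0,0],[140,0,0,0,0]],
])

```text
clock: 5.15
position: [612.9, 132.7, 110.4]
tool_rot: [179.9, 0.2, 177.3]
contact_force: [0.4, 0.7, -0.5]
opening: 0.451
gripper_force: 0.0
```

```bash
python3 - <<'E'
from h import *
s=r.state();print(s['position'],s['tool_rot'],s['opening'])
c=r.camera("wrist"); save(c,"w1.png"); print(c["mount"],K(c))
E
```

```text
[612.91947008 132.71785615 110.41465077] [1.79907021e+02 1.76856512e-01 1.77305851e+02] 0.4506503850813848
[[-9.64916907e-04 -9.52649865e-01 -3.04067927e-01  7.75166950e+01]
 [ 9.99999528e-01 -9.53334250e-04 -1.86546172e-04 -4.66651135e-01]
 [-1.12165183e-04 -3.04067963e-01  9.52650335e-01 -1.21119394e+02]
 [ 0.00000000e+00  0.00000000e+00  0.00000000e+00  1.00000000e+00]] (np.float64(335.7858560553743), 258.4610463699647, 191.2933962928727)
```

View pics/w1.png

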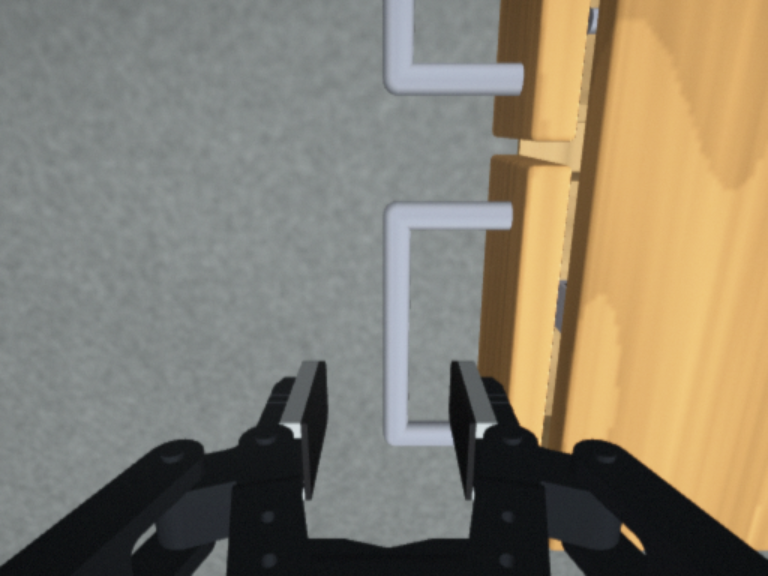

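The wrist view shows both bars in line (columns 397–398), so both drawers are shut. The bar sits about 3 mm chestward of the finger centre, and the inner finger lands in the gap between the bar and the front.

>>> step_arm([
  [[140,-0.005,0.003,-0.01,0],[140,0,0,-0.015,0],[140,0,0,-0.015,0],[140,0,0,-0.013,0],[140,0,0,0,0]],
])

```text
clock: 5.62
position: [599.8, 134.2, 53.1]
tool_rot: [-179.9, -0.5, 177.3]
contact_force: [-1.2, -0.7, -0.4]
opening: 0.449
gripper_force: 0.0
```

>>> step_arm([
  [[255,0,0,0,0],[255,0,0,0,0],[255,0,0,0,0],[255,0,0,0,0],[255,0,0,0,0]],
])

```text
clock: 6.03
position: [604.9, 134.9, 58.0]
tool_rot: [180.0, 0.0, 177.3]
contact_force: [-2.1, 1.1, 0.1]
opening: 0.096
gripper_force: 58.6
```

>>> step_arm([
  [[255,0,-0.005,0,0],[255,0,-0.008,0,0],[255,-0.001,-0.012,0,0],[255,-0.001,-0.015,0,0],[255,-0.001,-0.015,0,0]],
])

```text
clock: 6.45
position: [602.1, 79.9, 57.9]
tool_rot: [179.9, 0.1, 177.3]
contact_force: [-1.0, 4.9, 0.8]
opening: 0.086
gripper_force: 59.1
```

>>> step_arm([
  [[255,-0.001,-0.018,0,0],[255,-0.001,-0.018,0,0],[255,-0.001,-0.018,0,0],[255,-0.001,-0.015,0,0],[255,0,-0.012,0,0]],
])

```text
clock: 6.87
position: [598.0, -3.1, 57.9]
tool_rot: [180.0, 0.0, 177.3]
contact_force: [-2.2, 3.3, 3.1]
opening: 0.09
gripper_force: 59.2
```

>>> step_arm([
  [[255,0,-0.006,0,0],[255,0,-0.005,0,0],[255,0,-0.003,0,0],[255,0,0,0,0],[255,0,0,0,0]],
])

```text
clock: 7.28
position: [597.5, -13.8, 57.9]
tool_rot: [179.8, -0.1, 177.3]
contact_force: [-1.4, 6.3, 5.7]
opening: 0.089
gripper_force: 59.8
```

>>> step_arm([
  [[140,0,0,0,0],[140,0,0,0,0],[140,0,0,0,0],[140,0,0,0,0],[140,0,0,0.01,0]],
])

```text
clock: 7.7
position: [596.0, -15.7, 65.4]
tool_rot: [-180.0, -0.2, 177.3]
contact_force: [-1.3, 0.5, -0.4]
opening: 0.45
gripper_force: 0.0
```

>>> step_arm([
  [[140,0,0,0.02,0],[140,0,0,0.03,0],[140,0,0,0.03,-0.12],[140,0,0,0.03,-0.12],[140,0,0,0,-0.12]],
])

```text
clock: 8.12
position: [602.9, -16.2, 185.6]
tool_rot: [179.8, 0.8, 156.3]
contact_force: [1.9, -0.9, 1.3]
opening: 0.453
gripper_force: 0.0
```

>>> step_arm([
  [[140,0,0.01,0,-0.12],[140,0,0.01,0,-0.12],[140,0,0.01,0,-0.12],[140,0,0.01,0,-0.12],[140,0,0.01,0,-0.12]],
])

```text
clock: 8.53
position: [598.0, 34.7, 178.1]
tool_rot: [180.0, 0.0, 122.0]
contact_force: [0.0, 0.1, 0.6]
opening: 0.453
gripper_force: 0.0
```

>>> step_arm([
  [[140,0,0.01,0,-0.12],[140,0,0.01,0,-0.12],[140,0,0.01,0,-0.12],[140,0,0.01,0,-0.12],[140,0,0,0,-0.12]],
])

```text
clock: 8.95
position: [598.0, 76.0, 178.1]
tool_rot: [179.9, -0.0, 87.7]
contact_force: [-0.2, -0.6, 0.3]
opening: 0.453
gripper_force: 0.0
```

>>> step_arm([
  [[140,0,0,0,-0.011],[140,0,0,0,0],[140,0,0,0,0],[140,0,0,0,0],[140,0,0,0,0]],
])

```text
clock: 9.37
position: [597.8, 74.2, 177.4]
tool_rot: [180.0, 0.0, 87.3]
contact_force: [0.6, -0.7, -0.7]
opening: 0.448
gripper_force: 0.0
```

```bash
python3 - <<'E'
from h import *
s=r.state();print(s['position'],s['tool_rot'],s['opening'],s['q'])
c=r.camera("wrist"); save(c,"w2.png")
E
```

```text
[597.83491076  74.21817547 177.38450962] [1.79993232e+02 2.14596351e-03 8.73396473e+01] 0.44824731218606695 [ 2.93731544e+00  1.98078983e+01  1.00213419e+02 -3.22930090e-03
  5.99721566e+01  5.59928390e+00]
```

View pics/w2.png

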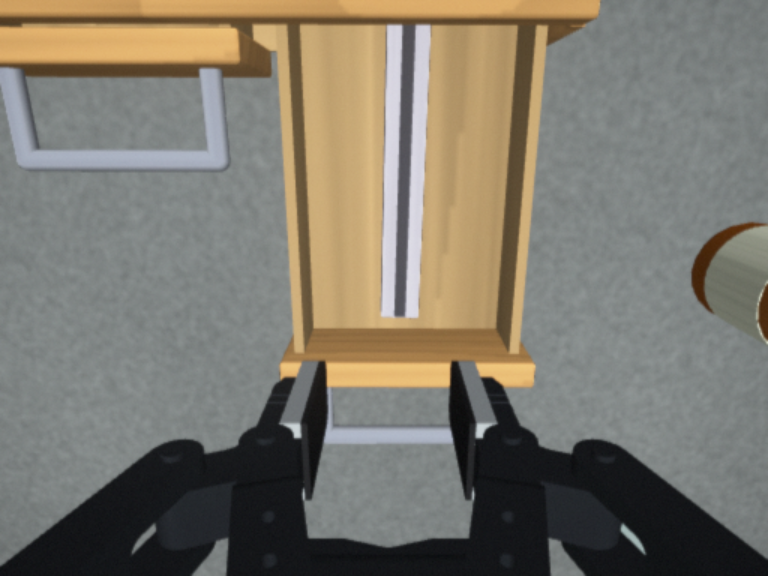

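The rail lies along the drawer with its front end at (400,317), leaning very slightly to (408,25) where it passes under the top. The first drawer is still shut.

```bash
cat >> h.py <<'E'
from scipy.spatial.transform import Rotation as Ro
def wray(c,s,u,v,z):
    f,cx,cy=K(c);M=np.array(c["mount"]);T=np.eye(4);T[:3,:3]=Ro.from_euler('xyz',s['tool_rot'],degrees=True).as_matrix();T[:3,3]=s['position'];A=T@M
    d=A[:3,:3]@np.array([(u-cx)/f,(v-cy)/f,1]);o=A[:3,3];return o+d*(z-o[2])/d[2]
E
python3 - <<'E'
from h import *
s=r.state();c=r.camera("wrist")
for n,u,v,z in(("front",400,317,46),("bk",408,25,46),("left",382,300,46),("right",419,300,46),("panel top inner",400,348,72),("panel outer",400,385,72)):
    print(n,wray(c,s,u/1.5,v/1.5,z))
E
```

```text
front [603.70270459  53.87377403  46.        ]
bk [612.96241676 194.58762541  46.        ]
left [594.55059233  63.97161796  46.        ]
right [614.15867758  63.04134183  46.        ]
panel top inner [602.85876022  47.66933747  72.        ]
panel outer [602.04318342  27.34853706  72.        ]
```

>>> step_arm([
  [[140,0.004,0.006,-0.02,-0.02],[140,0.004,0.005,-0.025,0],[140,0,0,-0.025,0],[140,0,0,-0.02,0],[140,0,0,-0.015,0]],
])

```text
clock: 9.88
position: [604.5, 85.5, 70.0]
tool_rot: [-179.8, 0.0, 86.2]
contact_force: [0.1, -0.3, -0.3]
opening: 0.447
gripper_force: 0.0
```

>>> step_arm([
  [[140,0,0,-0.009,0],[140,0,0,-0.006,0],[140,0,0,-0.004,0],[140,0,0,-0.002,0],[140,0,0,0,0]],
])

```text
clock: 10.3
position: [606.3, 85.6, 51.7]
tool_rot: [180.0, -0.0, 86.2]
contact_force: [-0.5, 0.1, 0.3]
opening: 0.451
gripper_force: 0.0
```

>>> step_arm([
  [[140,0,0,0,0],[140,0,0,0,0],[140,0,0,0,0],[140,0,0,0,0],[140,0,0,0,0]],
])

```text
clock: 10.72
position: [606.0, 85.6, 51.7]
tool_rot: [180.0, -0.0, 86.2]
contact_force: [0.4, 0.9, -0.1]
opening: 0.449
gripper_force: 0.0
```

>>> step_arm([
  [[140,0,0,-0.002,0],[200,0,0,0,0],[255,0,0,0,0],[255,0,0,0,0],[255,0,0,0,0]],
])

```text
clock: 11.13
position: [605.8, 85.6, 49.3]
tool_rot: [-180.0, 0.0, 86.2]
contact_force: [-0.2, 0.3, 0.8]
opening: 0.216
gripper_force: 59.9
```

>>> step_arm([
  [[255,0,0,0,0],[255,0,0,0.003,0],[255,0,0,0.005,0],[255,0,0,0.005,0],[255,0,0,0.005,0]],
])

```text
clock: 11.55
position: [605.7, 85.6, 67.7]
tool_rot: [-180.0, 0.0, 86.2]
contact_force: [0.9, 0.3, -1.7]
opening: 0.22
gripper_force: 59.6
```

>>> step_arm([
  [[255,0,0,0.005,0],[255,0,0,0.005,0],[255,0,0,0.005,0],[255,0,0,0,0],[255,0,0,0,0]],
])

```text
clock: 11.97
position: [605.6, 85.6, 82.3]
tool_rot: [-180.0, 0.0, 86.2]
contact_force: [-0.3, 1.4, -2.8]
opening: 0.214
gripper_force: 59.4
```

>>> step_arm([
  [[255,0,0,0.005,0],[255,0,0,0.005,0],[255,0,0,0.005,0],[255,0,0,0,0],[255,0,0,0,0]],
])

```text
clock: 12.38
position: [605.5, 85.5, 97.4]
tool_rot: [-180.0, 0.0, 86.2]
contact_force: [-0.6, -0.5, -4.7]
opening: 0.224
gripper_force: 58.9
```

>>> step_arm([
  [[255,0,0,0.005,0],[255,0,0,0.005,0],[255,0,0,0.005,0],[255,0,0,0,0],[255,0,0,0,0]],
])

```text
clock: 12.8
position: [605.7, 85.3, 112.9]
tool_rot: [-180.0, 0.0, 86.2]
contact_force: [-1.1, -0.7, -3.0]
opening: 0.218
gripper_force: 59.0
```

```bash
python3 - <<'E'
from h import *
s=r.state();print(s['position'],s['contact_force'],s['moment'])
c=r.camera("wrist"); a=c["frame"]; b=r.camera("scene")["frame"][100:240,190:410]
cv2.imwrite("pics/w3.png",np.vstack([cv2.resize(a,(512,290))[:,:],cv2.resize(b,(512,310))])[:,:,::-1])
E
```

```text
[605.72006724  85.28091501 112.85515563] [-1.12019807 -0.70089752 -2.97173467] [-0.48035466  0.21170333  0.12012561]
```

View pics/w3.png

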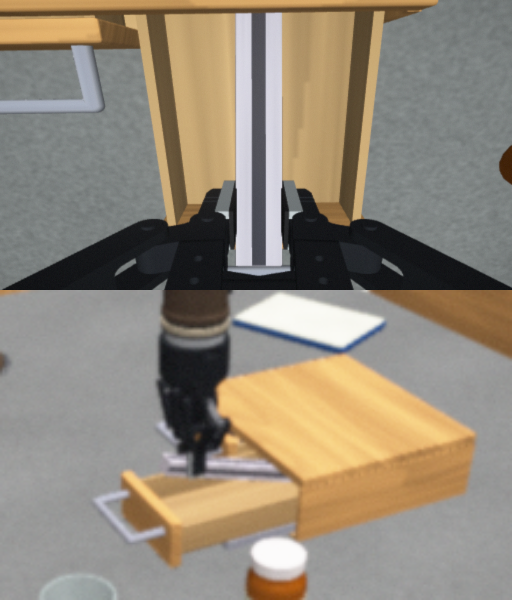

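The wrist view shows the rail's front end raised well above the drawer front, held between the pads. The scene view shows it tilted, with its back still under the top. Next I draw it out endwise.

>>> step_arm([
  [[255,0,-0.005,0,0],[255,-0.001,-0.01,0,0],[255,0,-0.01,0,0],[255,-0.001,-0.01,0,0],[255,0,-0.01,0,0]],
])

```text
clock: 13.32
position: [604.0, 39.2, 112.6]
tool_rot: [180.0, -0.0, 86.1]
contact_force: [-0.6, -0.2, -1.5]
opening: 0.217
gripper_force: 59.3
```

>>> step_arm([
  [[255,-0.001,-0.01,0,0],[255,0,-0.01,0,0],[255,-0.001,-0.01,0,0],[255,0,-0.007,0,0],[255,0,0,0,0]],
])

```text
clock: 13.73
position: [601.8, 1.8, 112.3]
tool_rot: [180.0, 0.0, 86.1]
contact_force: [-0.6, 0.4, -2.1]
opening: 0.218
gripper_force: 59.3
```

>>> step_arm([
  [[255,0,0,0.01,0],[255,0,0,0.02,0],[255,0,0,0.02,0],[255,0,0,0.02,0],[255,0,0,0.02,0]],
])

```text
clock: 14.15
position: [601.8, 4.3, 203.9]
tool_rot: [180.0, -0.0, 86.2]
contact_force: [0.5, 0.3, -1.2]
opening: 0.218
gripper_force: 59.2
```

>>> step_arm([
  [[255,0,0,0.02,0],[255,0,0,0.015,0],[255,0,0,0.005,0],[255,0,0,0,0],[255,0,0,0,0]],
])

```text
clock: 14.57
position: [601.6, 4.0, 242.2]
tool_rot: [-180.0, -0.0, 86.2]
contact_force: [0.4, -0.1, -2.2]
opening: 0.219
gripper_force: 59.4
```

>>> step_arm([
  [[255,-0.004,-0.01,0,0],[255,-0.008,-0.02,0,-0.02],[255,-0.008,-0.02,0,-0.02],[255,-0.008,-0.02,0,-0.02],[255,-0.008,-0.02,0,-0.02]],
])

```text
clock: 14.98
position: [563.9, -87.5, 240.3]
tool_rot: [-179.8, 0.0, 81.5]
contact_force: [-0.0, 0.3, -1.1]
opening: 0.215
gripper_force: 59.3
```

>>> step_arm([
  [[255,-0.008,-0.02,0,-0.02],[255,-0.008,-0.02,0,-0.02],[255,-0.008,-0.02,0,-0.02],[255,-0.008,-0.02,0,-0.02],[255,-0.008,-0.02,0,-0.02]],
])

```text
clock: 15.4
position: [523.8, -187.5, 240.5]
tool_rot: [-179.8, -0.0, 75.8]
contact_force: [0.2, 0.3, -1.5]
opening: 0.214
gripper_force: 59.3
```

>>> step_arm([
  [[255,-0.008,-0.02,0,-0.02],[255,-0.008,-0.02,0,0],[255,-0.008,-0.02,0,0],[255,-0.008,-0.02,0,0],[255,-0.008,-0.02,0,0]],
])

```text
clock: 15.82
position: [483.8, -287.2, 240.4]
tool_rot: [-179.8, -0.0, 74.7]
contact_force: [0.3, -0.2, -1.2]
opening: 0.216
gripper_force: 59.3
```

>>> step_arm([
  [[255,-0.008,-0.02,0,0],[255,-0.008,-0.02,0,0],[255,-0.008,-0.02,0,0],[255,-0.008,-0.02,0,0],[255,-0.004,-0.01,0,0]],
])

```text
clock: 16.23
position: [447.5, -378.3, 240.6]
tool_rot: [-179.8, 0.0, 74.6]
contact_force: [-0.1, -0.1, -1.6]
opening: 0.218
gripper_force: 59.3
```

>>> step_arm([
  [[255,-0.004,-0.01,0,0],[255,0,0,0,0],[255,0,0,0,0],[255,0,0,0,0],[255,0,0,0,0]],
])

```text
clock: 16.65
position: [446.2, -385.4, 242.1]
tool_rot: [-180.0, -0.0, 74.8]
contact_force: [-0.5, 0.6, -1.6]
opening: 0.216
gripper_force: 59.3
```

```bash
python3 - <<'E'
from h import *
s=r.state();print(s['position'],s['tool_rot'],s['contact_force'])
c=r.camera("top")["frame"]; b=r.camera("scene")["frame"]
cv2.imwrite("pics/p1.png",np.hstack([c[100:330,180:460],b[:230+60,0:280][60:]])[:,:,::-1])
E
```

```text
[ 446.15925197 -385.37799281  242.13659377] [-1.79984718e+02 -3.68574357e-02  7.47665662e+01] [-0.50893325  0.59101201 -1.62777026]
```

View pics/p1.png

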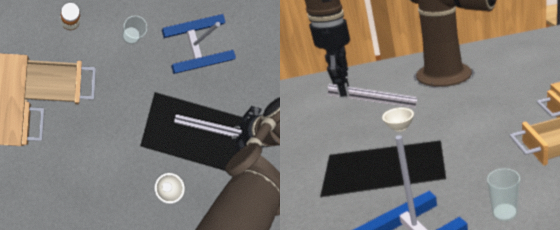

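The two views show the rail held at a shallow tilt over the mat with its back end low and inside the mat. The bystanders are in place and the first drawer is shut. Next I lower it; the back end will touch first and the rail will level in the grip.

>>> step_arm([
  [[255,-0.003,-0.005,-0.015,0],[255,-0.002,-0.005,-0.02,0],[255,0,0,-0.02,0],[255,0,0,-0.02,0],[255,0,0,-0.02,0]],
])

```text
clock: 17.17
position: [441.3, -396.0, 146.8]
tool_rot: [180.0, 0.0, 74.7]
contact_force: [0.7, 0.8, -2.0]
opening: 0.22
gripper_force: 59.4
```

>>> step_arm([
  [[255,0,0,-0.02,0],[255,0,0,-0.015,0],[255,0,0,-0.012,0],[255,0,0,-0.008,0],[255,0,0,0,0]],
])

```text
clock: 17.58
position: [440.1, -395.2, 90.5]
tool_rot: [-179.8, -0.1, 74.7]
contact_force: [-0.1, 0.8, -1.2]
opening: 0.214
gripper_force: 59.3
```

>>> step_arm([
  [[255,0,0,-0.005,0],[255,0,0,-0.005,0],[255,0,0,-0.005,0],[255,0,0,-0.005,0],[255,0,0,-0.005,0]],
])

```text
clock: 18.0
position: [441.7, -398.0, 68.4]
tool_rot: [179.8, 0.1, 74.7]
contact_force: [0.2, -1.8, 3.6]
opening: 0.221
gripper_force: 59.9
```

>>> step_arm([
  [[255,0,0,-0.005,0],[255,0,0,-0.005,0],[255,0,0,-0.005,0],[255,0,0,-0.004,0],[255,0,0,0,0]],
])

```text
clock: 18.42
position: [440.6, -396.0, 47.3]
tool_rot: [-180.0, -0.1, 74.6]
contact_force: [0.2, -3.3, 2.0]
opening: 0.217
gripper_force: 59.8
```

Pivoting as planned. About 20 mm to go.

>>> step_arm([
  [[255,0,0,-0.004,0],[255,0,0,-0.004,0],[255,0,0,-0.003,0],[255,0,0,-0.002,0],[255,0,0,0,0]],
])

```text
clock: 18.83
position: [440.4, -396.0, 34.6]
tool_rot: [-179.9, -0.0, 74.7]
contact_force: [-0.6, -2.1, 3.5]
opening: 0.221
gripper_force: 59.9
```

>>> step_arm([
  [[255,0,0,-0.002,0],[255,0,0,-0.002,0],[255,0,0,-0.002,0],[255,0,0,0,0],[255,0,0,0,0]],
])

```text
clock: 19.25
position: [440.6, -396.2, 29.0]
tool_rot: [-180.0, -0.0, 74.7]
contact_force: [-0.9, -1.5, 2.5]
opening: 0.215
gripper_force: 59.9
```

>>> step_arm([
  [[255,0,0,-0.001,0],[255,0,0,-0.001,0],[255,0,0,-0.001,0],[255,0,0,0,0],[255,0,0,0,0]],
])

```text
clock: 19.67
position: [440.8, -396.5, 27.0]
tool_rot: [-180.0, -0.0, 74.7]
contact_force: [-3.0, -1.7, 8.4]
opening: 0.217
gripper_force: 60.5
```

>>> step_arm([
  [[180,0,0,0,0],[150,0,0,0,0],[130,0,0,0,0],[130,0,0,0,0],[130,0,0,0,0]],
])

```text
clock: 20.08
position: [440.5, -395.8, 25.7]
tool_rot: [-179.9, -0.0, 74.7]
contact_force: [0.1, 0.8, -0.3]
opening: 0.486
gripper_force: 0.0
```

>>> step_arm([
  [[130,0,0,0.01,0],[130,0,0,0.02,0],[130,0,0,0.03,0],[130,0,0,0.04,0],[130,0,0,0.04,0]],
])

```text
clock: 20.5
position: [440.0, -395.5, 167.2]
tool_rot: [-179.9, -0.1, 74.7]
contact_force: [0.7, -0.4, -0.1]
opening: 0.492
gripper_force: 0.0
```

>>> step_arm([
  [[130,-0.01,0,0.04,0],[130,-0.02,-0.01,0.03,0],[130,-0.02,-0.01,0.02,0],[130,0,0,0,0],[130,0,0,0,0]],
])

```text
clock: 20.92
position: [390.9, -417.5, 258.8]
tool_rot: [179.8, 0.1, 74.6]
contact_force: [-0.1, 0.2, -0.2]
opening: 0.493
gripper_force: 0.0
```

```bash
python3 - <<'E'
from h import *
s=r.state();print(s['position'],s['contact_force'])
c=r.camera("top"); b=r.camera("scene")["frame"];w=r.camera("wrist")["frame"]
cv2.imwrite("pics/p2.png",np.vstack([np.hstack([c["frame"][100:330,140:460],b[100:330,0:320]]),cv2.resize(w,(640,300))])[:,:,::-1])
E
```

```text
[ 390.85328488 -417.49235087  258.79977463] [-0.06524279  0.16813895 -0.23301242]
```

View pics/p2.png

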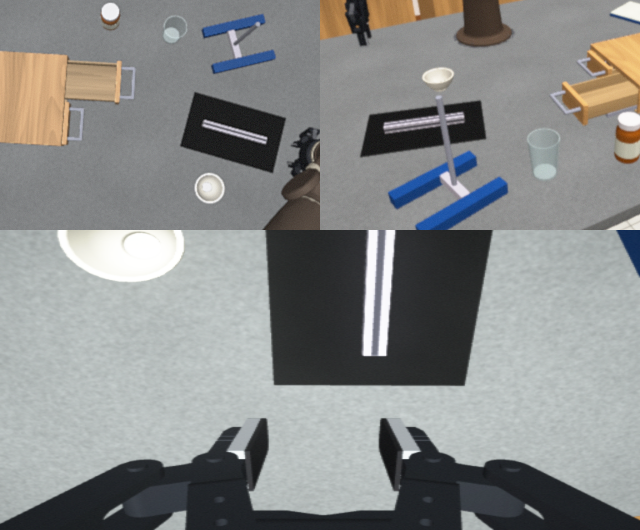

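The rail lies flat and well inside the mat in all three views. The first drawer is shut and nothing else has moved, so I'm handing in.

```bash
python3 -c "
from station import r
print(r.close_job())"
```

```text
the job is handed in; nothing more can be done
None
```

The rail is lying flat on the mat, set down rather than dropped; the first drawer is shut, the stand and vessels were not disturbed, and the job was handed in at about 21 s (no verdict was returned).

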